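# Roll the polished blank up to the bench stop under the palm board

## Robot

A 6-joint arm with a two-finger parallel gripper is mounted at the origin on the work surface. World frame = base frame: x ahead of the robot, y to its left, z up, the work surface at z = 0. Lengths are in m, angles in degrees, forces in N, time in s.
With the tool pointing down it reaches from about 0.375 to 0.9 m from the base axis. Payload 3.1 kg.
Tool frame: the origin (TCP) lies midway between the tips of the shut fingers; the grasp point (between the pads) lies bot.hold_point_z behind it (bot.hold_point_z is the distance from the TCP to the grasp point, in m); z points along the fingers, y is the direction in which the jaws open and shut (so a half turn about z gives the same grasp; the last joint's range is limited). The gripper opens to 87 mm and grips with 3 to 60 N. Pads are 19 mm wide; open, the fingers measure 117 mm over their backs; the gripper's body (75 mm by 190 mm) begins 51 mm behind the grasp point.
Start: joints at [56.809, 30.224, 82.088, -0, 67.689, -10.227], TCP at [0.244, 0.575, 0.223] pointing down, gripper open.
Joint ranges: [-176.69, 176.69], [-43.24, 126.21], [12.49, 139.97], [-82, 262], [0, 151.66], [-163.58, 163.58]. Speed limits (degrees/s): [159.86, 159.86, 180, 180, 180, 180].

## Interface

Orientations are given as a 3x3 rotation matrix whose columns are the frame's x, y, z axes.
In Python, from rig import bot, vision, hand_in gives the robot as it stands. The module is installed in compiled form; this text tells all that it offers.
- The arm moves only by the shell command python3 -m handwheel 'ROWS'. ROWS is JSON, a list of rows, each an object of numbers: "hand": the gripper's target within -1 to 1 (fully open at 1, half-way at 0, shut at -1); "dx", "dy", "dz": the shift along the world's x, y, z in cm; "wx", "wy", "wz": the turn, a rotation vector about the world's x, y, z in rad. In form: [{"hand": .., "dx": .., "dy": .., "dz": .., "wx": .., "wy": .., "wz": ..}, ...]. A call has 1 to 10 rows; each row shifts and turns the commanded pose from where the row before left it; what a row does not reach is not made up. A row lasts 1/10 s, in which the tool goes at most 50 mm and 8.59 degrees, less where a joint would pass 70% of its speed; a pose out of reach is approached as far as the arm can. A call with a gripper value outside its range is refused whole. The fingers move at their own pace and stop on an object; the grip force is fixed at half the most. Time passes only in rows, so rows that do not move let the fingers close. It gives the time, the measured TCP pose, the force and the opening at its end, in the units of the state.
- bot.read_state(): the state, without advancing time (a new reading comes with each control period).
- vision.capture(name): name is "scene" or "top" or "wrist"; returns (picture, depth): 384x512x3 uint8, red, green, blue; 384x512 float32, m along the optical axis (not along the pixel's ray), 0 where there is no reading.
- vision.get_calibration(name): a dict with "fx", "fy", "cx", "cy" (pixels), "k1" (the pictures are not rectified: a ray, as slopes to the right and down, at radius r is drawn at 1 + k1 r^2 times it, then the intrinsics apply), "rvec" (rotation vector, rad) and "tvec" (3), from world to camera coordinates, as OpenCV has them. Camera axes: x right, y down, z forward; pixel columns grow to the right and rows downward; lengths in m; the calibration is good to about 2 mm. A picture is of the moment at which its call begins: read the wrist's pose just before it. get_calibration takes no time and is no camera call; for the wrist camera it gives the pose at the moment of the call.
- hand_in(): hands the job in, once; it reports no verdict.
The state is a dict: "time_s": time; "joint_positions": joint angles; "qvel": joint speeds; "tau": joint torques, N m; "position": TCP position; "tcp_rot": TCP orientation; "force": force on the tool from outside, world axes, zero at the start; "moment": the same for the moment, N m; "opening": opening from 0.0 (shut) to 1.0 (fully open).
Only numpy, scipy, OpenCV 4.12 (cv2) and the standard library are available. Lean on these libraries where they do the work, as an engineer would, in place of code of your own. Each camera call takes 0.05 s, during which the arm holds its last target.

## Task

Take the cork-faced palm board by its red handle, lay it flat on top of the polished dark wooden roller and roll it along the bench under the board until it lies snug along the blue bench stop, the board still on top of it. Then put the board back flat on its grey felt mat, cork side down and lying the way of the mat. Never touch the polished roller with the gripper or arm, never lift it off the bench, and leave the offcut, the green block, the chisel and the glue bottle where they are.

Things in the scene. Friction and masses are not known exactly. Their poses are not given: they have to be found in the camera images.
- roller: Polished dark wooden cylinder with two light bands, 56 mm in diameter, 150 mm long, about 0.3 kg, lying on the bench, free to roll. Origin at its middle on its axis, 28 mm above the bench; x is its long axis, y and z turn as it rolls. It starts 80 to 140 mm short of the stop and up to 0.1 rad out of parallel with it.
- stop: Blue wooden batten fixed to the bench, two brass discs on top: 200 mm long (x), 45 wide (y), 34 high. Origin on the bench under the middle of the face that the roller must rest against; y points from that face into the batten: the roller starts at negative y and, snug, has its axis at y = -28 mm. The board on the roller clears the batten by about 20 mm.
- board: Loose palm board, 0.32 kg: 100 (x) by 220 (y) by 14 mm thick, cork underneath. A red rib handle crosses its middle: 85 mm along x, 26 mm wide along y, 14 to 60 mm above the underside; grip it from above, closing along y. Origin: centre of the underside, z up. Pressed with 3 to 15 N it grips the roller and moves twice as far as the roller, so begin with the roller under its end nearer the stop.
- mat: The grey felt mat fixed to the bench, 170 mm (x) by 250 mm (y), 4 mm thick, on which the board lies at the start with its x roughly along the mat's x. Origin under its centre.
- offcut: Bystander: loose dark wooden offcut, 100 x 35 x 18 mm, lying behind the stop; origin under its centre
- chisel: Bystander: wood chisel with a light wooden handle, about 190 mm long, lying at the far side; origin under it
- brick: Bystander: green-painted wooden block with a bare wood band near its foot, 60 x 100 x 30 mm high; origin under its centre
- glue: Bystander: white glue bottle with orange cap, 60 mm across, 130 mm tall; origin under its centre
Mind the look-alikes: they are no part of the job. Of the things that look like the board, take the one that is farthest to the robot's left at the start.

How it is judged (in metres and radians):
On the way, in this order (a step that is already met when the one before it is completed fails the run):
1. the board lies flat on top of the roller, which is still more than 50 mm short of the stop (contact force between board and roller above 0.3 N and height (world z) of board above 0.045 m and angle between board's own z axis and vertical below 0.3 rad and y of roller in the frame of stop below -0.078 m), for 0.1 s.
2. the roller has come up against the stop (within 6 mm) with the board still on top of it (contact force between board and roller above 0.3 N and height (world z) of board above 0.045 m and angle between board's own z axis and vertical below 0.3 rad and y of roller in the frame of stop above -0.034 m), for 0.1 s.
At the end, for the whole second after the job is handed in: The roller is at rest on the bench along the stop: axis within 6 mm of snug, parallel within 0.05 rad, middles within 50 mm. The board is at rest flat on the mat, cork down, centred within 35 mm along each mat axis, turned at most 0.3 rad from it (either way round) (y of roller in the frame of stop above -0.034 m and angle between the x axis of roller and the x axis of stop, either way round below 0.05 rad and x of roller in the frame of stop between -0.05 and 0.05 m and height (world z) of roller below 0.032 m and linear speed of each of roller, board below 0.02 m/s and x of board in the frame of mat between -0.035 and 0.035 m and y of board in the frame of mat between -0.035 and 0.035 m and z of board in the frame of mat below 0.008 m and angle between board's own z axis and vertical below 0.05 rad and angle between the x axis of board and the x axis of mat, either way round below 0.3 rad); the robot touches nothing.
It fails at once if the gripper or arm touches the roller (contact force between any of the fingers, the arm and roller above 0.5 N).
It fails at once if the roller is lifted off the bench (more than 15 mm) (height (world z) of roller above 0.043 m).
It fails at once if a bystander is moved more than 30 mm (distance of any of offcut, chisel, brick, glue from where it was at the start of the episode above 0.03 m).
It also fails if it takes over 54 s, if anything falls off the work surface, if the arm or the gripper's body presses on something with over 40 N, if the wrist force passes 120 N, or if a joint passes its speed limit or range.

## Working session

There is one attempt and no reset: what is moved stays moved. The work goes in short steps, Python scripts to look and compute and a shell command to move; the robot and the scene stay as the last step left them, time stands still between calls to the robot, and variables do not carry over. Pictures are saved under pics/ and viewed, and the job is handed in when it is done.

```bash
mkdir -p pics; cat > h.py <<'E'
import numpy as np, cv2
from rig import bot, vision
def cal(n):
    c=vision.get_calibration(n); R=cv2.Rodrigues(np.array(c['rvec'],float))[0]; t=np.array(c['tvec'],float).ravel()
    K=np.array([[c['fx'],0,c['cx']],[0,c['fy'],c['cy']],[0,0,1.]]); return K,np.array([c['k1'],0,0,0,0.]),R,t
def ray(C,uv,z):
    K,d,R,t=C
    p=cv2.undistortPoints(np.array(uv,float).reshape(-1,1,2),K,d).reshape(-1,2)
    D=np.c_[p,np.ones(len(p))]@R; o=-R.T@t
    return o+D*((z-o[2])/D[:,2])[:,None]
def proj(C,P):
    K,d,R,t=C
    return cv2.projectPoints(np.array(P,float).reshape(-1,1,3),cv2.Rodrigues(R)[0],t,K,d)[0].reshape(-1,2)
def snap(n,f):
    C=cal(n); im,dep=vision.capture(n); cv2.imwrite('pics/'+f+'.png',im[:,:,::-1]); np.savez('pics/'+f+'.npz',im=im,dep=dep,K=C[0],d=C[1],R=C[2],t=C[3]); return C,im,dep
def load(f):
    z=np.load('pics/'+f+'.npz'); return (z['K'],z['d'],z['R'],z['t']),z['im'],z['dep']
E
python3 - <<'E'
from h import *
for n in('scene','top'): 
    C,_,_=snap(n,n+'0'); print(n,-C[2].T@C[3], C[2].T[:,2])
s=bot.read_state(); print(s['time_s'],s['position'],s['tcp_rot'],s['force'],s['opening'],bot.hold_point_z)
E
```

```text
scene [ 1.37467113 -0.18711813  0.77368562] [-0.75294909  0.21445582 -0.62215462]
top [0.33127116 0.06097243 1.16296178] [ 1.31765478e-01 -8.33817555e-04 -9.91280567e-01]
0.1 [0.2434443  0.57493086 0.22165667] [[-9.20771626e-01  3.90100652e-01 -1.04601055e-03]
 [ 3.90101920e-01  9.20770222e-01 -1.64029137e-03]
 [ 3.23256636e-04 -1.91838448e-03 -9.99998108e-01]] [-0.23430613  0.02647704 -0.37332516] 0.998401293150255 0.0187
```

View pics/top0.png

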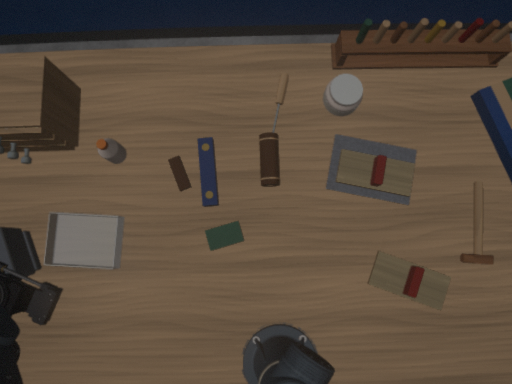

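View pics/scene0.png

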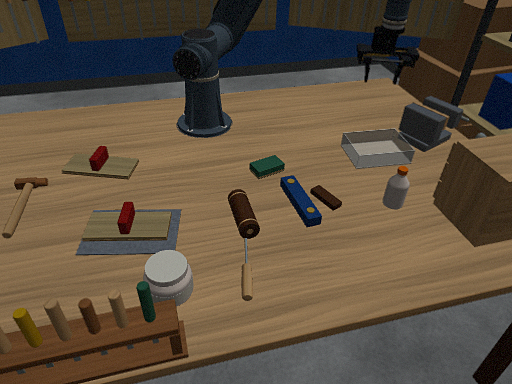

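The top view shows the board on its mat at (375,172), its look-alike at (410,280), the roller at (270,160), the stop at (208,172) and the arm out of the way. I'll measure them next.

```bash
python3 - <<'E'
from h import *
im=cv2.imread('pics/top0.png'); cv2.imwrite('pics/top0z.png',cv2.resize(im[60:320,140:460],None,fx=2.5,fy=2.3,interpolation=cv2.INTER_CUBIC))
C,im,dep=load('top0')
hsv=cv2.cvtColor(im,cv2.COLOR_RGB2HSV)
for n,p in dict(stop=(208,185),red=(378,170),mat=(340,150),roller=(270,160),board=(355,165),wood=(300,250),brick=(225,236),offc=(180,175)).items(): print(n,hsv[p[1],p[0]])
E
```

```text
stop [116 100  69]
red [  3 166  77]
mat [ 5 20 76]
roller [ 13 107  55]
board [19 80 92]
wood [ 15  93 110]
brick [64 61 63]
offc [ 11 114  56]
```

View pics/top0z.png

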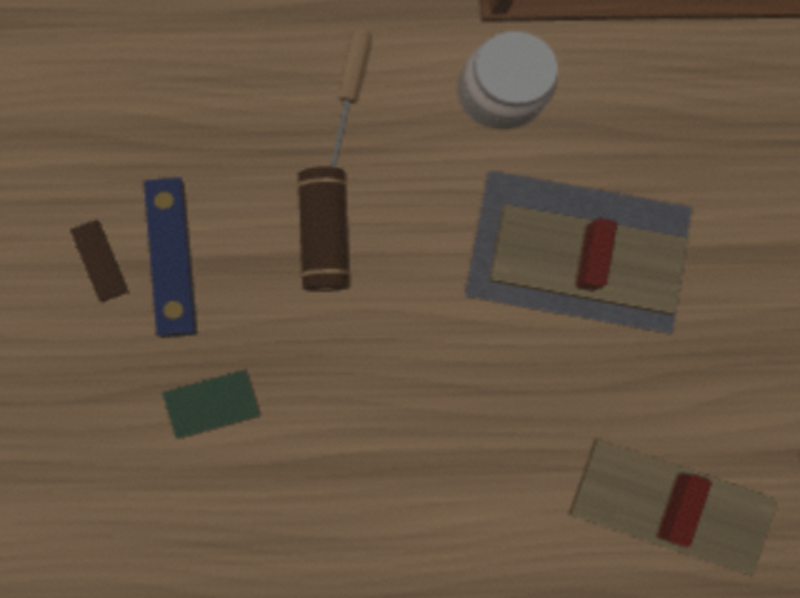

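```bash
cat >> h.py <<'E'
def cloud(C,dep):
    K,d,R,t=C; h,w=dep.shape
    uv=np.stack(np.meshgrid(np.arange(w),np.arange(h)),-1).reshape(-1,1,2).astype(float)
    p=cv2.undistortPoints(uv,K,d).reshape(-1,2); D=np.c_[p,np.ones(len(p))]*dep.reshape(-1,1)
    P=(D-t)@R; P[dep.ravel()==0]=np.nan; return P.reshape(h,w,3)
def big(m,box):
    x0,y0,x1,y1=box; mm=np.zeros_like(m,np.uint8); mm[y0:y1,x0:x1]=m[y0:y1,x0:x1]
    n,l,s,_=cv2.connectedComponentsWithStats(mm); return l==1+np.argmax(s[1:,4])
def rect(m,C,z):
    cs=cv2.findContours(m.astype(np.uint8),0,cv2.CHAIN_APPROX_NONE)[0]; c=max(cs,key=len).reshape(-1,2)
    P=ray(C,c,z)[:,:2]; (cx,cy),(w,h),a=cv2.minAreaRect((P*1000).astype(np.float32))
    if w<h: w,h,a=h,w,a-90   # a: long axis angle deg in world xy
    return np.round([cx/1000,cy/1000,w/1000,h/1000,(a+90)%180-90],4)
E
python3 - <<'E'
from h import *
C,im,dep=load('top0'); hsv=cv2.cvtColor(im,cv2.COLOR_RGB2HSV); H,S,V=[hsv[...,i].astype(int) for i in range(3)]
P=cloud(C,dep); Z=P[...,2]
print('bench z',np.nanmedian(Z[240:300,280:350]), np.nanstd(Z[240:300,280:350]))
def show(n,m,z):
    q=P[m]; print(n,m.sum(),rect(m,C,z),'zpct',np.nanpercentile(q[:,2],[5,50,95]).round(4))
stop=big((H>105)&(H<130)&(S>60)|((Z>.024)&(Z<.045)),(190,130,224,215)); show('stop',stop,.034)
show('stoptop',big((Z>.028)&(Z<.045),(190,130,224,215)),.034)
rol=big((V<68)&(S>85)&((H<20))|(Z>.03),(250,128,290,192)); show('roller',rol,.028)
rt=big(Z>.04,(250,128,290,192)); show('rolltop',rt,.05)
red=big((H<8)&(S>130),(360,145,395,195)); show('red',red,.06)
show('redtop',big(red&(Z>.05),(360,145,395,195)),.06)
show('boardtop',big((Z>.012),(325,140,420,205)),.018)
mat=big((S<50)|(Z>.010),(320,130,420,210)); show('mat',mat,.004)
show('lookalike red',big((H<8)&(S>130),(400,255,430,305)),.046)
E
```

```text
bench z 0.00038543207351871553 0.0021813622513777915
stop 1070 [0.5419 0.1912 0.1999 0.0455 4.0768] zpct [0.0299 0.0338 0.0376]
stoptop 1053 [0.5419 0.1915 0.1999 0.0451 3.9288] zpct [0.0302 0.0339 0.0376]
roller 1012 [0.574  0.0115 0.1604 0.0558 0.4657] zpct [0.0349 0.0513 0.0574]
rolltop 895 [0.5719 0.0124 0.1522 0.0517 0.0968] zpct [0.0421 0.0521 0.0576]
red 307 [  0.5287  -0.2951   0.0837   0.0316 -12.9936] zpct [0.044  0.0631 0.0674]
redtop 273 [  0.5291  -0.2969   0.0819   0.0281 -12.5415] zpct [0.0556 0.0635 0.0675]
boardtop 2530 [ 0.5313 -0.3002  0.2208  0.1061 77.2413] zpct [0.0148 0.0188 0.0638]
mat 4629 [ 0.5424 -0.293   0.25    0.1697 77.2755] zpct [0.0016 0.0156 0.061 ]
lookalike red 390 [  0.2162  -0.3781   0.0834   0.0373 -21.3421] zpct [0.0318 0.0591 0.0637]
```

```bash
python3 -m handwheel '[{"hand":1,"dx":1.4,"dy":-4.3,"dz":0,"wx":0,"wy":0,"wz":0.018},{"hand":1,"dx":1.4,"dy":-4.3,"dz":0,"wx":0,"wy":0,"wz":0.018},{"hand":1,"dx":1.4,"dy":-4.3,"dz":0,"wx":0,"wy":0,"wz":0.018},{"hand":1,"dx":1.4,"dy":-4.3,"dz":0,"wx":0,"wy":0,"wz":0.018},{"hand":1,"dx":1.4,"dy":-4.3,"dz":0,"wx":0,"wy":0,"wz":0.018},{"hand":1,"dx":1.4,"dy":-4.3,"dz":0,"wx":0,"wy":0,"wz":0.018},{"hand":1,"dx":1.4,"dy":-4.3,"dz":0,"wx":0,"wy":0,"wz":0.018},{"hand":1,"dx":1.4,"dy":-4.3,"dz":0,"wx":0,"wy":0,"wz":0.018},{"hand":1,"dx":1.4,"dy":-4.3,"dz":0,"wx":0,"wy":0,"wz":0.018},{"hand":1,"dx":1.4,"dy":-4.3,"dz":0,"wx":0,"wy":0,"wz":0.018}]'
python3 -m handwheel '[{"hand":1,"dx":1.4,"dy":-4.3,"dz":0,"wx":0,"wy":0,"wz":0},{"hand":1,"dx":1.4,"dy":-4.3,"dz":0,"wx":0,"wy":0,"wz":0},{"hand":1,"dx":1.4,"dy":-4.3,"dz":0,"wx":0,"wy":0,"wz":0},{"hand":1,"dx":1.4,"dy":-4.3,"dz":0,"wx":0,"wy":0,"wz":0},{"hand":1,"dx":1.4,"dy":-4.3,"dz":0,"wx":0,"wy":0,"wz":0},{"hand":1,"dx":1.4,"dy":-4.3,"dz":0,"wx":0,"wy":0,"wz":0},{"hand":1,"dx":1.4,"dy":-4.3,"dz":0,"wx":0,"wy":0,"wz":0},{"hand":1,"dx":1.4,"dy":-4.3,"dz":-1,"wx":0,"wy":0,"wz":0},{"hand":1,"dx":1.4,"dy":-4.3,"dz":-2,"wx":0,"wy":0,"wz":0},{"hand":1,"dx":1.4,"dy":-4.3,"dz":-2,"wx":0,"wy":0,"wz":0}]'
python3 - <<'E'
from h import *
C,_,_=snap('wrist','w1'); s=bot.read_state(); print(s['time_s'],s['position'],s['tcp_rot'],s['joint_positions'],s['force'])
print(proj(C,[[.529,-.2965,.064]]))
E
```

```text
time_s: 1.1
position: [0.3839, 0.1437, 0.2225]
tcp_rot: [[-0.976, 0.218, -0.0], [0.218, 0.976, 0.0], [0.0, 0.0, -1.0]]
force: [0.3, 0.7, 0.2]
opening: 0.996
time_s: 2.1
position: [0.5241, -0.2865, 0.1719]
tcp_rot: [[-0.976, 0.219, 0.0], [0.219, 0.976, -0.0], [-0.0, -0.0, -1.0]]
force: [0.5, 0.1, 0.8]
opening: 0.999
2.15 [ 0.52583135 -0.29383861  0.16816026] [[-0.97497007  0.22233269  0.00123992]
 [ 0.2223243   0.97496052 -0.00488736]
 [-0.00229549 -0.00448937 -0.99998729]] [ -39.72796376   32.14125942   88.63600716   -0.19830118   58.98926943
 -116.78022899] [ 4.09505868 -6.01158202 -1.02378398]
[[245.64217531 194.20780278]]
```

View pics/w1.png

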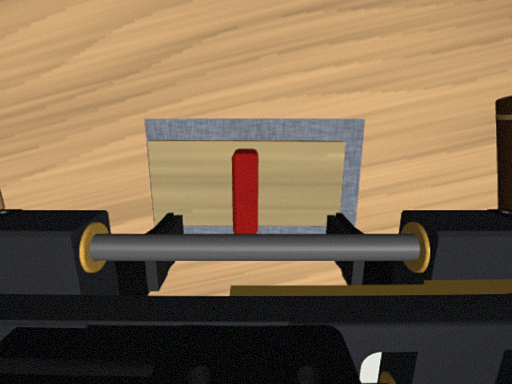

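The wrist view shows the red handle at columns 233–258, exactly where I projected it and aligned with the jaws. I'll lower onto it.

```bash
python3 -m handwheel '[{"hand":1,"dx":0.5,"dy":-1.1,"dz":-3,"wx":0,"wy":0,"wz":0},{"hand":1,"dx":0,"dy":0,"dz":-3,"wx":0,"wy":0,"wz":0},{"hand":1,"dx":0,"dy":0,"dz":-2,"wx":0,"wy":0,"wz":0},{"hand":1,"dx":0,"dy":0,"dz":0,"wx":0,"wy":0,"wz":0},{"hand":1,"dx":0,"dy":0,"dz":0,"wx":0,"wy":0,"wz":0}]'
```

```text
time_s: 2.65
position: [0.5287, -0.2953, 0.0924]
tcp_rot: [[-0.976, 0.219, -0.001], [0.219, 0.976, 0.001], [0.001, 0.0, -1.0]]
force: [0.6, 0.2, -0.0]
opening: 1.001
```

Next I lower 6.6 cm to z = 0.026 and close the jaws.

```bash
python3 -m handwheel '[{"hand":1,"dx":0,"dy":-0.1,"dz":-2.5,"wx":0,"wy":0,"wz":0},{"hand":1,"dx":0,"dy":0,"dz":-2.5,"wx":0,"wy":0,"wz":0},{"hand":1,"dx":0,"dy":0,"dz":-1.6,"wx":0,"wy":0,"wz":0},{"hand":1,"dx":0,"dy":0,"dz":0,"wx":0,"wy":0,"wz":0},{"hand":-1,"dx":0,"dy":0,"dz":0,"wx":0,"wy":0,"wz":0},{"hand":-1,"dx":0,"dy":0,"dz":0,"wx":0,"wy":0,"wz":0},{"hand":-1,"dx":0,"dy":0,"dz":0,"wx":0,"wy":0,"wz":0},{"hand":-1,"dx":0,"dy":0,"dz":0,"wx":0,"wy":0,"wz":0},{"hand":-1,"dx":0,"dy":0,"dz":0,"wx":0,"wy":0,"wz":0},{"hand":-1,"dx":0,"dy":0,"dz":0,"wx":0,"wy":0,"wz":0}]'
```

```text
time_s: 3.65
position: [0.5289, -0.2966, 0.0268]
tcp_rot: [[-0.976, 0.219, 0.0], [0.219, 0.976, -0.0], [-0.0, -0.0, -1.0]]
force: [0.1, -0.7, -0.3]
opening: 0.541
```

```bash
python3 -m handwheel '[{"hand":-1,"dx":0,"dy":0,"dz":0,"wx":0,"wy":0,"wz":0},{"hand":-1,"dx":0,"dy":0,"dz":0,"wx":0,"wy":0,"wz":0},{"hand":-1,"dx":0,"dy":0,"dz":0,"wx":0,"wy":0,"wz":0},{"hand":-1,"dx":0,"dy":0,"dz":0,"wx":0,"wy":0,"wz":0},{"hand":-1,"dx":0,"dy":0,"dz":0,"wx":0,"wy":0,"wz":0},{"hand":-1,"dx":0,"dy":0,"dz":0,"wx":0,"wy":0,"wz":0}]'
```

```text
time_s: 4.25
position: [0.5288, -0.2967, 0.0265]
tcp_rot: [[-0.976, 0.219, 0.0], [0.219, 0.976, -0.0], [-0.0, -0.0, -1.0]]
force: [0.2, -0.6, 0.3]
opening: 0.291
```

```bash
python3 -m handwheel '[{"hand":-1,"dx":0,"dy":0,"dz":1,"wx":0,"wy":0,"wz":0},{"hand":-1,"dx":0,"dy":0,"dz":2,"wx":0,"wy":0,"wz":0},{"hand":-1,"dx":0,"dy":0,"dz":3,"wx":0,"wy":0,"wz":0},{"hand":-1,"dx":0,"dy":0,"dz":3,"wx":0,"wy":0,"wz":0},{"hand":-1,"dx":0,"dy":0,"dz":1,"wx":0,"wy":0,"wz":0},{"hand":-1,"dx":0,"dy":0,"dz":0,"wx":0,"wy":0,"wz":0}]'
python3 - <<'E'
from h import *
C,im,dep=load('top0'); hsv=cv2.cvtColor(im,cv2.COLOR_RGB2HSV); H,S,V=[hsv[...,i].astype(int) for i in range(3)]
g=cv2.cvtColor(im,cv2.COLOR_RGB2GRAY); 
m=big((V<75)&(S>80),(250,138,290,184))
mid=[]
for r in range(140,183):
    c=np.where(m[r])[0]; 
    if len(c)<15: continue
    a=ray(C,[[c[0]-.5,r],[c[-1]+.5,r]],.028); mid.append(list(a.mean(0)[:2])+[a[1,1]-a[0,1]])
mid=np.array(mid); f=np.polyfit(mid[:,0],mid[:,1],1); print(len(mid),f,np.degrees(np.arctan(f[0])),np.polyval(f,.571),np.median(mid[:,2]),np.std(mid[:,1]-np.polyval(f,mid[:,0])))
s=bot.read_state();print(s['position'],s['force'])
snap('scene','s2')
E
```

```text
time_s: 4.85
position: [0.5295, -0.297, 0.1282]
tcp_rot: [[-0.976, 0.219, 0.003], [0.219, 0.976, -0.002], [-0.003, -0.001, -1.0]]
force: [0.5, -0.6, -4.8]
opening: 0.294
41 [0.00850923 0.00661036] 0.4875311371822499 0.01146913038182635 -0.05525817609075087 0.0012026717563113634
[ 0.52952901 -0.29695145  0.12815038] [ 0.46968542 -0.57300858 -4.75682831]
```

View pics/s2.png

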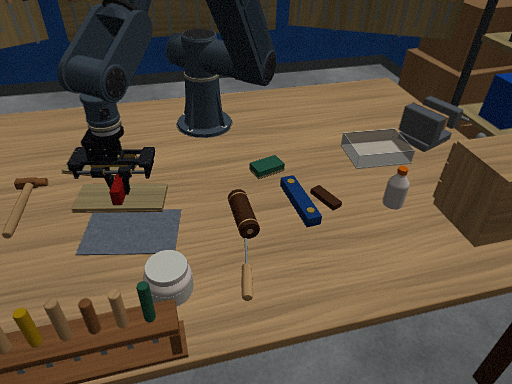

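The board is in the gripper and level, and the mat is clear. I'll carry it over to the roller.

```bash
python3 -m handwheel '[{"hand":-1,"dx":0.5,"dy":2.7,"dz":0,"wx":0,"wy":0,"wz":0.029},{"hand":-1,"dx":0.5,"dy":2.7,"dz":0,"wx":0,"wy":0,"wz":0.029},{"hand":-1,"dx":0.5,"dy":2.7,"dz":0,"wx":0,"wy":0,"wz":0.029},{"hand":-1,"dx":0.5,"dy":2.7,"dz":0,"wx":0,"wy":0,"wz":0.029},{"hand":-1,"dx":0.5,"dy":2.7,"dz":0,"wx":0,"wy":0,"wz":0.029},{"hand":-1,"dx":0.5,"dy":2.7,"dz":0,"wx":0,"wy":0,"wz":0.029},{"hand":-1,"dx":0.5,"dy":2.7,"dz":0,"wx":0,"wy":0,"wz":0.029},{"hand":-1,"dx":0.6,"dy":2.6,"dz":-1,"wx":0,"wy":0,"wz":0.029},{"hand":-1,"dx":0,"dy":0,"dz":-1.5,"wx":0,"wy":0,"wz":0},{"hand":-1,"dx":0,"dy":0,"dz":0,"wx":0,"wy":0,"wz":0}]'
python3 - <<'E'
from h import *
s=bot.read_state();print(s['position'],s['force'],s['moment'],np.degrees(np.arctan2(s['tcp_rot'][1][1],s['tcp_rot'][0][1])))
snap('scene','s3');snap('top','t3')
for n in 's3','t3': cv2.imwrite(f'pics/{n}z.png',cv2.resize(cv2.imread(f'pics/{n}.png')[90:290,130:380],None,fx=3.2,fy=3,interpolation=3))
E
```

```text
time_s: 5.9
position: [0.5668, -0.0795, 0.0979]
tcp_rot: [[-1.0, -0.013, -0.008], [-0.013, 1.0, 0.003], [0.008, 0.003, -1.0]]
force: [-0.6, -0.5, -3.8]
opening: 0.293
[ 0.56677353 -0.07954202  0.09793062] [-0.61255616 -0.48862327 -3.76871502] [ 0.02607184  0.02915928 -0.06647714] 90.7446522387919
```

View pics/s3z.png

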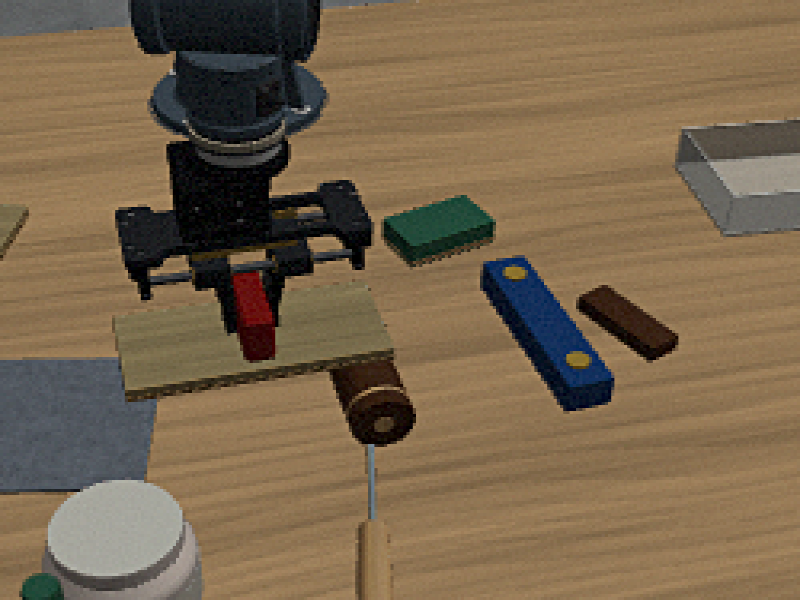

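View pics/t3z.png

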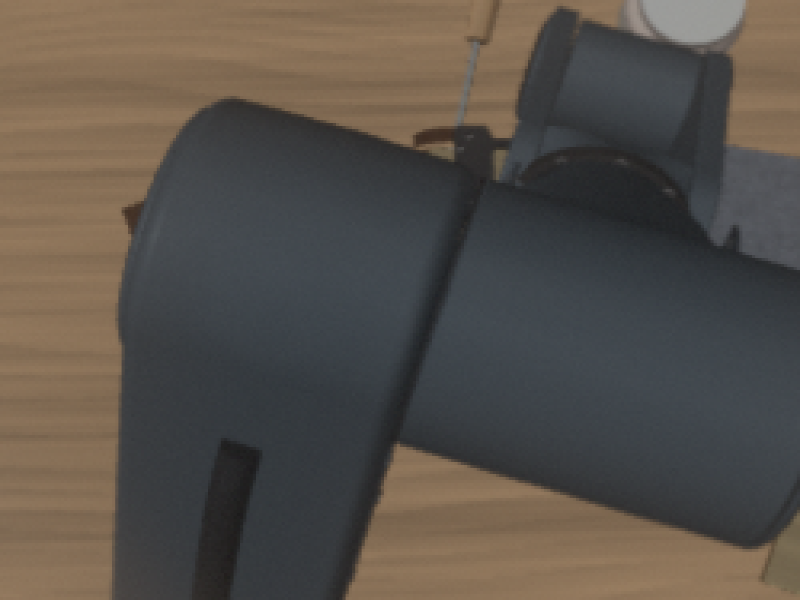

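The scene view shows the board's stop-side end over the roller, level. The arm hides the top view. I'll lower it gently until it touches.

```bash
python3 -m handwheel '[{"hand":-1,"dx":0,"dy":0,"dz":-0.8,"wx":0,"wy":0,"wz":0},{"hand":-1,"dx":0,"dy":0,"dz":-0.7,"wx":0,"wy":0,"wz":0},{"hand":-1,"dx":0,"dy":0,"dz":-0.4,"wx":0,"wy":0,"wz":0},{"hand":-1,"dx":0,"dy":0,"dz":-0.2,"wx":0,"wy":0,"wz":0},{"hand":-1,"dx":0,"dy":0,"dz":0,"wx":0,"wy":0,"wz":0},{"hand":-1,"dx":0,"dy":0,"dz":0,"wx":0,"wy":0,"wz":0}]'
python3 -c "
from rig import bot; s=bot.read_state(); print(s['position'],s['force'],s['moment'])"
```

```text
time_s: 6.6
position: [0.57, -0.0817, 0.0807]
tcp_rot: [[-1.0, -0.011, 0.0], [-0.011, 1.0, -0.0], [-0.0, -0.0, -1.0]]
force: [0.8, -0.5, -3.6]
opening: 0.294
[ 0.56995421 -0.08168236  0.08069285] [ 0.82056006 -0.49272453 -3.63791509] [ 0.02288484  0.017379   -0.01589353]
```

```bash
python3 -m handwheel '[{"hand":-1,"dx":0,"dy":0,"dz":-0.15,"wx":0,"wy":0,"wz":0},{"hand":-1,"dx":0,"dy":0,"dz":-0.15,"wx":0,"wy":0,"wz":0},{"hand":-1,"dx":0,"dy":0,"dz":0,"wx":0,"wy":0,"wz":0}]'
python3 -c "
from rig import bot; s=bot.read_state(); print(s['position'],s['force'],s['moment'])"
```

```text
time_s: 6.9
position: [0.5701, -0.0814, 0.0781]
tcp_rot: [[-1.0, -0.011, 0.001], [-0.011, 1.0, 0.0], [-0.001, 0.0, -1.0]]
force: [-0.4, 0.7, 0.4]
opening: 0.294
[ 0.57013139 -0.08144929  0.0781372 ] [-0.39432936  0.65120634  0.36986729] [0.50774981 0.15189717 0.07592703]
```

```bash
python3 -m handwheel '[{"hand":-1,"dx":0,"dy":0,"dz":-0.1,"wx":0,"wy":0,"wz":0},{"hand":-1,"dx":0,"dy":0,"dz":0,"wx":0,"wy":0,"wz":0}]'
python3 -c "
from rig import bot; s=bot.read_state(); print(s['position'],s['force'],s['moment'])"
```

```text
time_s: 7.1
position: [0.5702, -0.0814, 0.0776]
tcp_rot: [[-1.0, -0.011, 0.001], [-0.011, 1.0, 0.0], [-0.001, 0.0, -1.0]]
force: [-0.3, -0.5, 5.2]
opening: 0.294
[ 0.57019281 -0.0814036   0.07758709] [-0.28316425 -0.50540334  5.23698742] [0.93002185 0.21996883 0.05436853]
```

Pressing at about 9 N. I'll roll, turning gradually toward the stop's angle.

```bash
python3 -m handwheel '[{"hand":-1,"dx":0,"dy":0.5,"dz":0,"wx":0,"wy":0,"wz":0.001},{"hand":-1,"dx":0,"dy":1,"dz":0,"wx":0,"wy":0,"wz":0.0024},{"hand":-1,"dx":0,"dy":1,"dz":0,"wx":0,"wy":0,"wz":0.0024},{"hand":-1,"dx":0,"dy":1,"dz":0,"wx":0,"wy":0,"wz":0.0024},{"hand":-1,"dx":0,"dy":1,"dz":0,"wx":0,"wy":0,"wz":0.0024},{"hand":-1,"dx":0,"dy":0.5,"dz":0,"wx":0,"wy":0,"wz":0.002}]'
python3 - <<'E'
from h import *
s=bot.read_state(); print(s['position'],s['force'],s['moment'])
snap('scene','s4')
for n in ['s4']: cv2.imwrite(f'pics/{n}z.png',cv2.resize(cv2.imread(f'pics/{n}.png')[90:290,130:380],None,fx=3.2,fy=3,interpolation=3))
E
```

```text
time_s: 7.7
position: [0.5707, -0.0308, 0.0779]
tcp_rot: [[-1.0, -0.023, 0.003], [-0.023, 1.0, 0.0], [-0.003, 0.0, -1.0]]
force: [-0.9, -0.9, 6.9]
opening: 0.299
[ 0.57072151 -0.03080667  0.07791531] [-0.87256781 -0.89170834  6.90223589] [ 0.68706695  0.23114989 -0.09875156]
```

View pics/s4z.png

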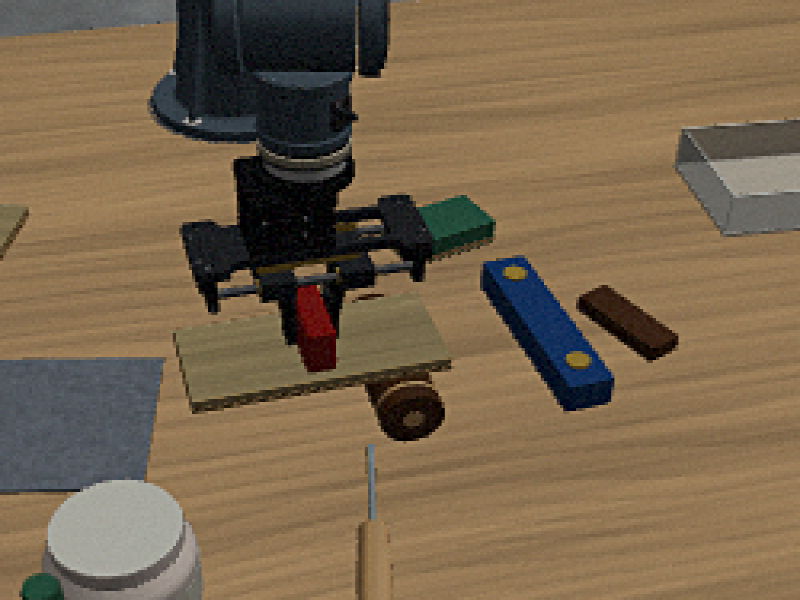

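It is rolling as planned: moment over force puts the roller about 65 mm ahead of the board's centre. I'll continue.

```bash
python3 -m handwheel '[{"hand":-1,"dx":-0.02,"dy":1,"dz":0.03,"wx":0,"wy":0,"wz":0.0024},{"hand":-1,"dx":-0.02,"dy":1,"dz":0,"wx":0,"wy":0,"wz":0.0024},{"hand":-1,"dx":-0.02,"dy":1,"dz":0,"wx":0,"wy":0,"wz":0.0024},{"hand":-1,"dx":-0.02,"dy":1,"dz":0,"wx":0,"wy":0,"wz":0.0024},{"hand":-1,"dx":-0.02,"dy":1,"dz":0.02,"wx":0,"wy":0,"wz":0.0024}]'
python3 -c "
from rig import bot; s=bot.read_state(); print(s['position'],s['force'],s['moment'])"
python3 -m handwheel '[{"hand":-1,"dx":-0.04,"dy":1,"dz":0.01,"wx":0,"wy":0,"wz":0.0024},{"hand":-1,"dx":-0.04,"dy":1,"dz":0,"wx":0,"wy":0,"wz":0.0024},{"hand":-1,"dx":-0.04,"dy":1,"dz":0,"wx":0,"wy":0,"wz":0.0024},{"hand":-1,"dx":-0.04,"dy":1,"dz":0,"wx":0,"wy":0,"wz":0.0024},{"hand":-1,"dx":-0.04,"dy":1,"dz":0,"wx":0,"wy":0,"wz":0.0024}]'
python3 - <<'E'
from h import *
s=bot.read_state(); print(s['position'],s['force'],s['moment'])
snap('scene','s5')
for n in ['s5']: cv2.imwrite(f'pics/{n}z.png',cv2.resize(cv2.imread(f'pics/{n}.png')[90:290,130:380],None,fx=3.2,fy=3,interpolation=3))
E
```

```text
time_s: 8.25
position: [0.5708, 0.0189, 0.0782]
tcp_rot: [[-0.999, -0.035, 0.005], [-0.035, 0.999, -0.0], [-0.005, -0.001, -1.0]]
force: [1.6, 0.2, 4.5]
opening: 0.293
[0.57084082 0.0188795  0.07824061] [1.55626493 0.15775716 4.48234742] [ 0.36947113 -0.08529629 -0.10430156]
time_s: 8.75
position: [0.5704, 0.0689, 0.0784]
tcp_rot: [[-0.999, -0.048, 0.008], [-0.048, 0.999, -0.001], [-0.008, -0.001, -1.0]]
force: [4.8, -0.9, 5.3]
opening: 0.294
[0.5703571  0.06889301 0.07843442] [ 4.81630239 -0.92129437  5.29752797] [ 0.17111643 -0.62534828 -0.127338  ]
```

View pics/s5z.png

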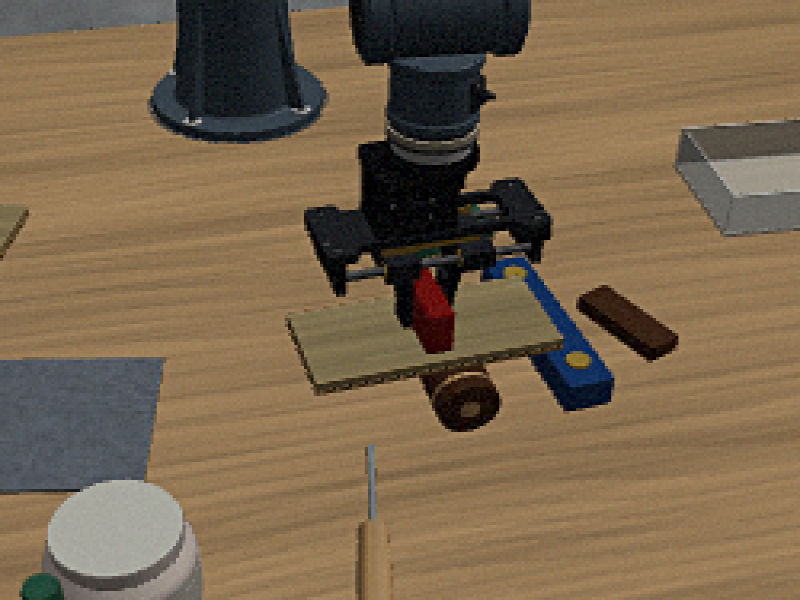

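```bash
python3 -m handwheel '[{"hand":-1,"dx":0.04,"dy":1,"dz":0,"wx":0,"wy":0,"wz":0.0024},{"hand":-1,"dx":0.04,"dy":1,"dz":0,"wx":0,"wy":0,"wz":0.0024},{"hand":-1,"dx":0.04,"dy":1,"dz":0,"wx":0,"wy":0,"wz":0.0024},{"hand":-1,"dx":0.04,"dy":1,"dz":0,"wx":0,"wy":0,"wz":0.0024},{"hand":-1,"dx":0.04,"dy":1,"dz":0,"wx":0,"wy":0,"wz":0.0024}]'
python3 - <<'E'
from h import *
s=bot.read_state(); print(s['position'],s['force'],s['moment'])
snap('scene','s6')
for n in ['s6']: cv2.imwrite(f'pics/{n}z.png',cv2.resize(cv2.imread(f'pics/{n}.png')[90:290,130:380],None,fx=3.2,fy=3,interpolation=3))
E
```

```text
time_s: 9.3
position: [0.5701, 0.119, 0.0783]
tcp_rot: [[-0.998, -0.06, 0.003], [-0.06, 0.998, -0.001], [-0.003, -0.001, -1.0]]
force: [1.2, -0.8, 8.6]
opening: 0.297
[0.57009962 0.118995   0.07833315] [ 1.23225389 -0.79268255  8.63891511] [-0.07419531  0.04101047 -0.18683241]
```

View pics/s6z.png

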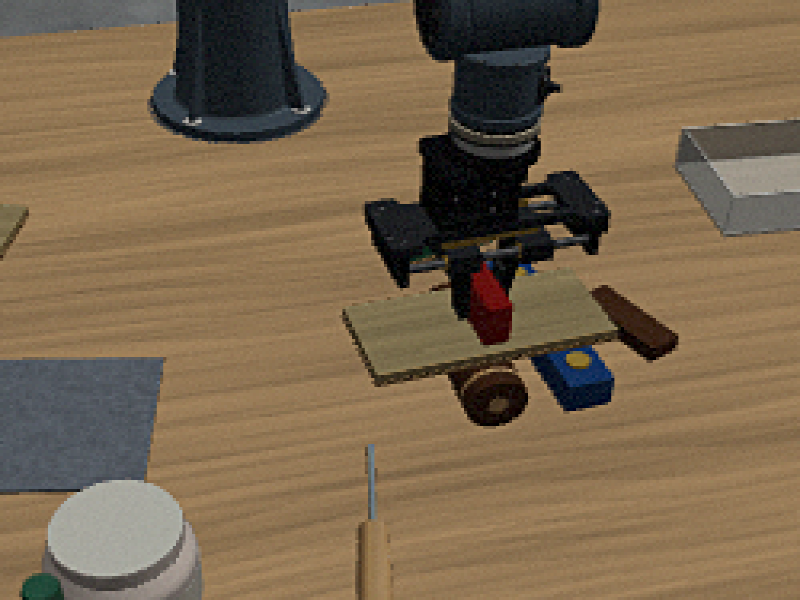

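```bash
python3 -m handwheel '[{"hand":-1,"dx":-0.02,"dy":1,"dz":0.03,"wx":0,"wy":0,"wz":0.0024},{"hand":-1,"dx":-0.02,"dy":1,"dz":0.01,"wx":0,"wy":0,"wz":0.0024},{"hand":-1,"dx":-0.02,"dy":1,"dz":0,"wx":0,"wy":0,"wz":0.0024},{"hand":-1,"dx":-0.02,"dy":1,"dz":0,"wx":0,"wy":0,"wz":0.0024},{"hand":-1,"dx":-0.02,"dy":0.8,"dz":0,"wx":0,"wy":0,"wz":0}]'
python3 -c "
from rig import bot; s=bot.read_state(); print(s['position'],s['force'],s['moment'])"
python3 -m handwheel '[{"hand":-1,"dx":0,"dy":0.5,"dz":0,"wx":0,"wy":0,"wz":0},{"hand":-1,"dx":0,"dy":0.5,"dz":0,"wx":0,"wy":0,"wz":0}]'
python3 - <<'E'
from h import *
s=bot.read_state(); print(s['position'],s['force'],s['moment'])
snap('scene','s7')
for n in ['s7']: cv2.imwrite(f'pics/{n}z.png',cv2.resize(cv2.imread(f'pics/{n}.png')[90:290,130:380],None,fx=3.2,fy=3,interpolation=3))
E
```

```text
time_s: 9.85
position: [0.5693, 0.1671, 0.0784]
tcp_rot: [[-0.997, -0.071, 0.004], [-0.071, 0.997, -0.001], [-0.004, -0.001, -1.0]]
force: [2.1, 0.4, 4.6]
opening: 0.301
[0.56929407 0.16708925 0.07835536] [2.14621453 0.42949407 4.64074331] [-0.3022132  -0.22774122 -0.01985387]
time_s: 10.05
position: [0.569, 0.176, 0.0782]
tcp_rot: [[-0.997, -0.073, 0.003], [-0.073, 0.997, -0.003], [-0.003, -0.003, -1.0]]
force: [2.4, -4.7, 6.2]
opening: 0.296
[0.56895446 0.17601732 0.07821647] [ 2.4126938  -4.71935329  6.17846978] [-1.17424412 -0.12723734  0.16693235]
```

View pics/s7z.png

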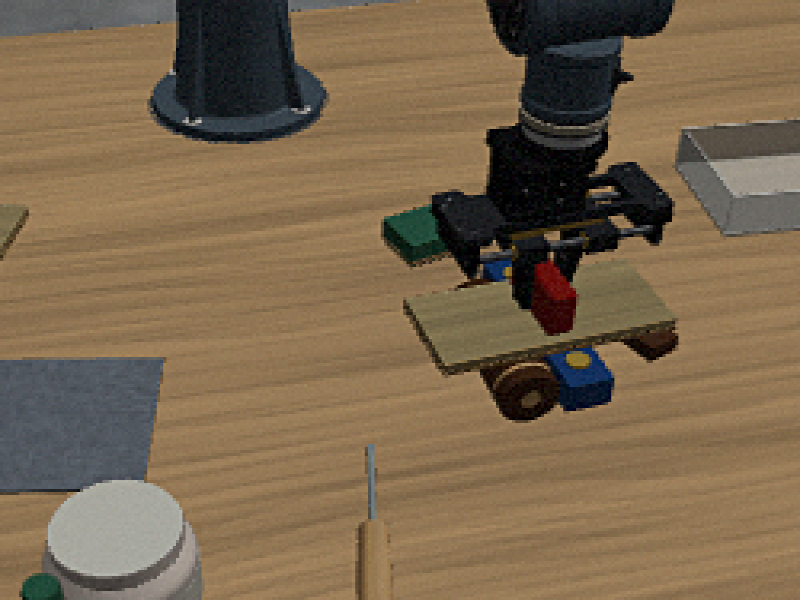

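A −4.7 N push-back along y shows the roller is against the stop. I'll press on a little to square it up.

```bash
python3 -m handwheel '[{"hand":-1,"dx":0,"dy":0.3,"dz":0,"wx":0,"wy":0,"wz":0},{"hand":-1,"dx":0,"dy":0.3,"dz":0,"wx":0,"wy":0,"wz":0},{"hand":-1,"dx":0,"dy":0.2,"dz":0,"wx":0,"wy":0,"wz":0},{"hand":-1,"dx":0,"dy":0,"dz":0,"wx":0,"wy":0,"wz":0}]'
python3 - <<'E'
from h import *
s=bot.read_state(); print(s['position'],s['force'],s['moment'])
snap('scene','s8'); snap('top','t8')
cv2.imwrite('pics/s8z.png',cv2.resize(cv2.imread('pics/s8.png')[150:250,240:370],None,fx=6,fy=6,interpolation=3))
cv2.imwrite('pics/t8z.png',cv2.resize(cv2.imread('pics/t8.png')[100:260,130:330],None,fx=4,fy=3.7,interpolation=3))
E
```

```text
time_s: 10.5
position: [0.5684, 0.1835, 0.0781]
tcp_rot: [[-0.997, -0.073, 0.002], [-0.073, 0.997, -0.003], [-0.001, -0.004, -1.0]]
force: [0.4, -3.1, 6.3]
opening: 0.294
[0.56843912 0.183483   0.07814576] [ 0.39333621 -3.09802058  6.34134334] [-0.95832926 -0.09138798  0.13720969]
```

View pics/s8z.png

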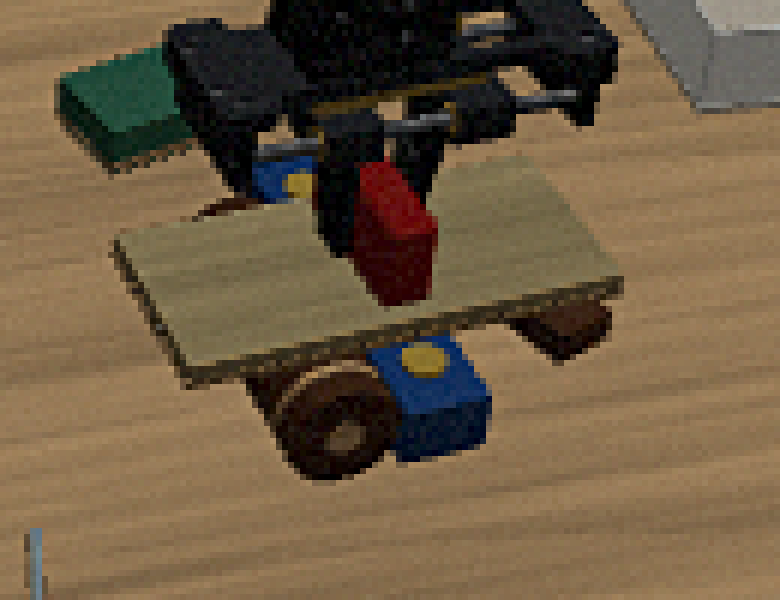

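View pics/t8z.png

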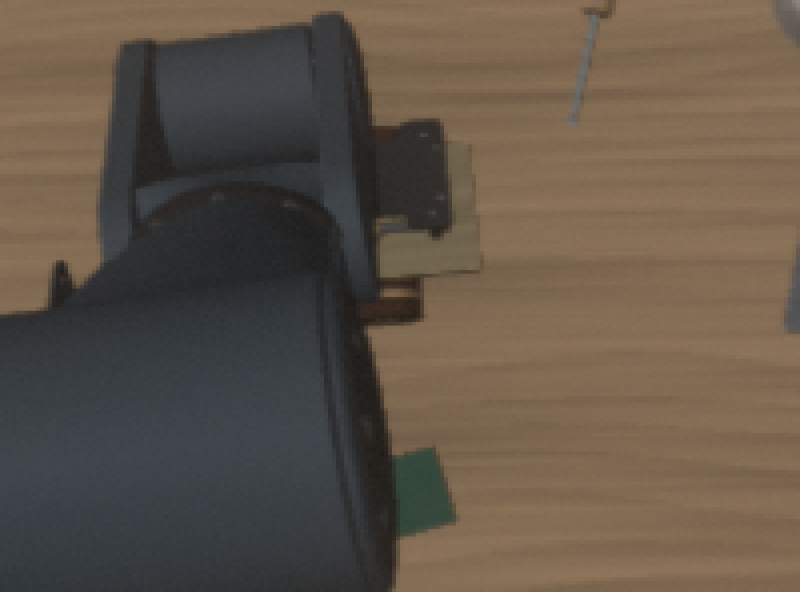

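```bash
python3 - <<'E'
from h import *
th=np.radians(4.0);ex=np.array([np.cos(th),np.sin(th)]);ey=np.array([-ex[1],ex[0]]);o=np.array([.5417,.1913])-.0225*ey
def sf(p): d=np.array(p)[:2]-o; return (d@ex).round(4),(d@ey).round(4)
C,im,_=load('t8'); hsv=cv2.cvtColor(im,cv2.COLOR_RGB2HSV)
print(np.c_[hsv[180,225:245]].tolist())
for c in(235,235.5,236): print('far edge',sf(ray(C,[[c,180.5]],.028)[0]))
C2,im2,_=load('s8'); print('near disc ctr',sf(ray(C2,[[297.5,222.2]],.028)[0]))
# check scene calibration with original s2: near disc of roller
print('orig stop near brass disc (s8)', sf(ray(C2,[[240+425/6,150+360/6]],.034)[0]))
E
```

```text
[[10, 88, 67], [12, 101, 68], [13, 106, 70], [12, 108, 71], [12, 115, 69], [13, 118, 65], [12, 107, 62], [12, 98, 57], [14, 107, 57], [14, 100, 61], [15, 95, 83], [15, 92, 122], [15, 92, 125], [16, 92, 125], [16, 90, 125], [16, 90, 125], [16, 93, 123], [15, 94, 125], [16, 94, 125], [15, 91, 123]]
far edge (np.float64(-0.0348), np.float64(-0.0543))
far edge (np.float64(-0.0349), np.float64(-0.0557))
far edge (np.float64(-0.035), np.float64(-0.0572))
near disc ctr (np.float64(0.1029), np.float64(-0.0261))
orig stop near brass disc (s8) (np.float64(0.0743), np.float64(0.0269))
```

The roller's far edge is at −0.0555 m in the stop frame (snug is −0.056) and its near end is at about −0.028 m, so it is snug and parallel. I'll lift straight up.

```bash
python3 -m handwheel '[{"hand":-1,"dx":0,"dy":0,"dz":0.1,"wx":0,"wy":0,"wz":0},{"hand":-1,"dx":0,"dy":0,"dz":0.2,"wx":0,"wy":0,"wz":0},{"hand":-1,"dx":0,"dy":0,"dz":0.4,"wx":0,"wy":0,"wz":0},{"hand":-1,"dx":0,"dy":0,"dz":1,"wx":0,"wy":0,"wz":0},{"hand":-1,"dx":0,"dy":0,"dz":2,"wx":0,"wy":0,"wz":0},{"hand":-1,"dx":0,"dy":0,"dz":2,"wx":0,"wy":0,"wz":0},{"hand":-1,"dx":0,"dy":0,"dz":1,"wx":0,"wy":0,"wz":0},{"hand":-1,"dx":0,"dy":0,"dz":0,"wx":0,"wy":0,"wz":0}]'
python3 - <<'E'
from h import *
s=bot.read_state(); print(s['position'],s['force'],s['moment'])
snap('scene','s9')
cv2.imwrite('pics/s9z.png',cv2.resize(cv2.imread('pics/s9.png')[130:250,210:370],None,fx=5,fy=5,interpolation=3))
E
```

```text
time_s: 11.4
position: [0.5688, 0.1848, 0.1463]
tcp_rot: [[-0.998, -0.069, 0.004], [-0.069, 0.998, 0.001], [-0.004, 0.0, -1.0]]
force: [1.7, 0.8, -3.9]
opening: 0.298
[0.56877437 0.18477703 0.14631341] [ 1.69075754  0.83055288 -3.90634301] [ 0.0223413   0.00121322 -0.03214588]
```

View pics/s9z.png

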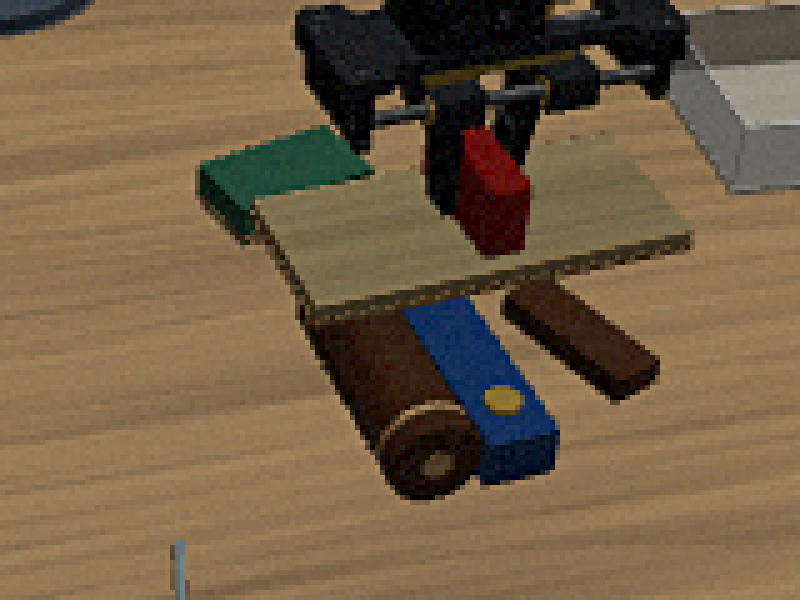

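```bash
python3 -m handwheel '[{"hand":-1,"dx":-0.2,"dy":-2,"dz":0,"wx":0,"wy":0,"wz":-0.01},{"hand":-1,"dx":-0.2,"dy":-4,"dz":0,"wx":0,"wy":0,"wz":-0.03},{"hand":-1,"dx":-0.2,"dy":-4,"dz":0,"wx":0,"wy":0,"wz":-0.03},{"hand":-1,"dx":-0.2,"dy":-4,"dz":0,"wx":0,"wy":0,"wz":-0.03},{"hand":-1,"dx":-0.2,"dy":-4,"dz":0,"wx":0,"wy":0,"wz":-0.03},{"hand":-1,"dx":-0.2,"dy":-4,"dz":0,"wx":0,"wy":0,"wz":-0.03},{"hand":-1,"dx":-0.2,"dy":-4,"dz":0,"wx":0,"wy":0,"wz":-0.03},{"hand":-1,"dx":-0.2,"dy":-4,"dz":0,"wx":0,"wy":0,"wz":-0.03},{"hand":-1,"dx":-0.2,"dy":-4,"dz":0,"wx":0,"wy":0,"wz":-0.03},{"hand":-1,"dx":-0.2,"dy":-4,"dz":0,"wx":0,"wy":0,"wz":-0.03}]'
python3 -m handwheel '[{"hand":-1,"dx":-0.2,"dy":-4,"dz":0,"wx":0,"wy":0,"wz":-0.01},{"hand":-1,"dx":-0.2,"dy":-4,"dz":0,"wx":0,"wy":0,"wz":0},{"hand":-1,"dx":-0.2,"dy":-1.8,"dz":-1.5,"wx":0,"wy":0,"wz":0},{"hand":-1,"dx":0,"dy":0,"dz":-3,"wx":0,"wy":0,"wz":0},{"hand":-1,"dx":0,"dy":0,"dz":-2,"wx":0,"wy":0,"wz":0},{"hand":-1,"dx":0,"dy":0,"dz":0,"wx":0,"wy":0,"wz":0},{"hand":-1,"dx":0,"dy":0,"dz":0,"wx":0,"wy":0,"wz":0}]'
python3 - <<'E'
from h import *
s=bot.read_state(); print(s['position'],s['force'],s['moment'])
C,_,_=snap('scene','s10'); C1,_,_=snap('top','t10')
for n in ('s10','t10'): cv2.imwrite(f'pics/{n}z.png',cv2.resize(cv2.imread(f'pics/{n}.png')[100:340],None,fx=1.5,fy=1.5,interpolation=3))
E
```

```text
time_s: 12.45
position: [0.5466, -0.1966, 0.1432]
tcp_rot: [[-0.978, 0.211, -0.002], [0.211, 0.978, 0.002], [0.003, 0.001, -1.0]]
force: [0.3, 0.1, -3.7]
opening: 0.301
time_s: 13.15
position: [0.5411, -0.2924, 0.0783]
tcp_rot: [[-0.976, 0.218, -0.002], [0.218, 0.976, 0.002], [0.003, 0.002, -1.0]]
force: [0.3, 0.2, -3.9]
opening: 0.297
[ 0.54111699 -0.2924453   0.07827997] [ 0.3035699   0.18785688 -3.91274199] [-0.00025339 -0.03939695  0.02914232]
```

View pics/s10z.png

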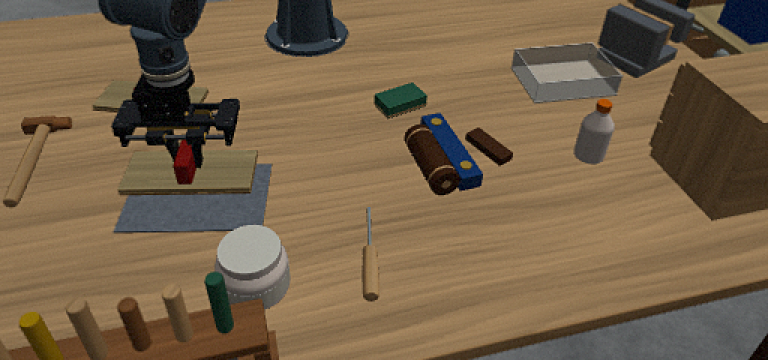

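View pics/t10z.png

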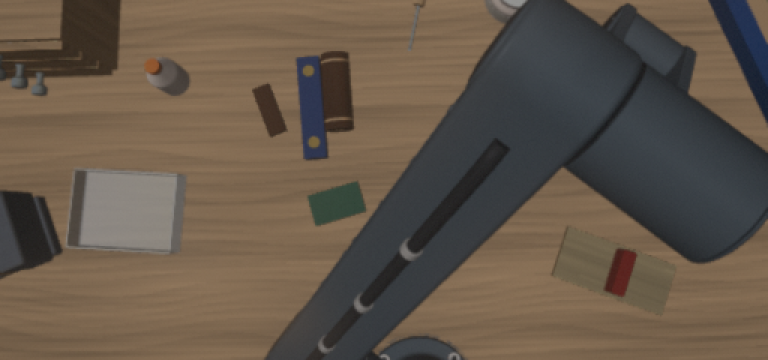

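The roller lies along the stop in both views. I'll measure it, then lower the board.

```bash
cat > chk.py <<'E'
from h import *
import sys
C,im,dep=load(sys.argv[1]); hsv=cv2.cvtColor(im,cv2.COLOR_RGB2HSV); H,S,V=[hsv[...,i].astype(int) for i in range(3)]
P=cloud(C,dep); Z=P[...,2]
st=rect(big((H>100)&(H<130)&(S>60),(190,130,224,215)),C,.034); print('stop',st)
m=big((V<75)&(S>70)&(H<30),(208,130,245,195)); print('roller rect',rect(m,C,.028))
pts=[]
th=np.radians(4.0);ex=np.array([np.cos(th),np.sin(th)]);ey=np.array([-ex[1],ex[0]]);o=np.array([.5417,.1913])-.0225*ey
for r in range(134,190):
    c=np.where(m[r])[0]
    if len(c)<12: continue
    q=ray(C,[[c[-1]+.5,r]],.028)[0,:2]-o; pts.append([q@ex,q@ey])
pts=np.array(pts); pts=pts[4:-4]; f=np.polyfit(pts[:,0],pts[:,1],1); print('right edge in stop frame: slope rad',f[0],'axis y~',np.polyval(f,.02)+.028, 'x ext',pts[0,0],pts[-1,0])
E
python3 chk.py t10
python3 -m handwheel '[{"hand":-1,"dx":0.1,"dy":0,"dz":-2,"wx":0,"wy":0,"wz":0},{"hand":-1,"dx":0,"dy":0,"dz":-2,"wx":0,"wy":0,"wz":0},{"hand":-1,"dx":0,"dy":0,"dz":-0.8,"wx":0,"wy":0,"wz":0},{"hand":-1,"dx":0,"dy":0,"dz":-0.3,"wx":0,"wy":0,"wz":0},{"hand":-1,"dx":0,"dy":0,"dz":0,"wx":0,"wy":0,"wz":0},{"hand":-1,"dx":0,"dy":0,"dz":0,"wx":0,"wy":0,"wz":0}]'
```

```text
stop [0.5416 0.1918 0.1965 0.0424 4.1251]
roller rect [0.5749 0.1435 0.1131 0.0541 3.0671]
right edge in stop frame: slope rad -0.012915290889907166 axis y~ -0.026510058239223446 x ext 0.07070281204999641 -0.012712030242448536
time_s: 13.85
position: [0.5436, -0.2941, 0.0296]
tcp_rot: [[-0.976, 0.219, 0.002], [0.219, 0.976, -0.001], [-0.002, -0.001, -1.0]]
force: [-0.1, 0.2, -3.3]
opening: 0.298
```

```bash
python3 -m handwheel '[{"hand":-1,"dx":0,"dy":0,"dz":-0.2,"wx":0,"wy":0,"wz":0},{"hand":-1,"dx":0,"dy":0,"dz":-0.1,"wx":0,"wy":0,"wz":0},{"hand":-1,"dx":0,"dy":0,"dz":0,"wx":0,"wy":0,"wz":0}]'
```

```text
time_s: 14.15
position: [0.5433, -0.2939, 0.0265]
tcp_rot: [[-0.976, 0.219, 0.001], [0.219, 0.976, -0.001], [-0.001, -0.001, -1.0]]
force: [-0.7, -0.1, 1.3]
opening: 0.297
```

The board is on the mat. I'll open the jaws, then lift clear.

```bash
python3 -m handwheel '[{"hand":0.5,"dx":0,"dy":0,"dz":0,"wx":0,"wy":0,"wz":0},{"hand":0.5,"dx":0,"dy":0,"dz":0,"wx":0,"wy":0,"wz":0},{"hand":0.5,"dx":0,"dy":0,"dz":0,"wx":0,"wy":0,"wz":0},{"hand":0.8,"dx":0,"dy":0,"dz":0,"wx":0,"wy":0,"wz":0},{"hand":0.8,"dx":0,"dy":0,"dz":0,"wx":0,"wy":0,"wz":0},{"hand":0.8,"dx":0,"dy":0,"dz":0,"wx":0,"wy":0,"wz":0},{"hand":0.8,"dx":0,"dy":0,"dz":0,"wx":0,"wy":0,"wz":0},{"hand":0.8,"dx":0,"dy":0,"dz":0,"wx":0,"wy":0,"wz":0}]'
```

```text
time_s: 14.95
position: [0.5428, -0.2935, 0.0255]
tcp_rot: [[-0.976, 0.219, -0.0], [0.219, 0.976, 0.0], [0.0, 0.0, -1.0]]
force: [-0.4, -1.3, -0.3]
opening: 0.879
```

```bash
python3 -m handwheel '[{"hand":0.8,"dx":0,"dy":0,"dz":1,"wx":0,"wy":0,"wz":0},{"hand":0.8,"dx":0,"dy":0,"dz":3,"wx":0,"wy":0,"wz":0},{"hand":0.8,"dx":0,"dy":0,"dz":4,"wx":0,"wy":0,"wz":0},{"hand":0.8,"dx":0,"dy":0,"dz":4,"wx":0,"wy":0,"wz":0},{"hand":0.8,"dx":-1,"dy":3.5,"dz":3,"wx":0,"wy":0,"wz":0},{"hand":0.8,"dx":-1,"dy":4,"dz":0,"wx":0,"wy":0,"wz":0},{"hand":0.8,"dx":-1,"dy":4,"dz":0,"wx":0,"wy":0,"wz":0},{"hand":0.8,"dx":-1,"dy":4,"dz":0,"wx":0,"wy":0,"wz":0},{"hand":0.8,"dx":-1,"dy":4,"dz":0,"wx":0,"wy":0,"wz":0},{"hand":0.8,"dx":-1,"dy":4,"dz":0,"wx":0,"wy":0,"wz":0}]'
python3 -m handwheel '[{"hand":0.8,"dx":-1.5,"dy":4,"dz":1,"wx":0,"wy":0,"wz":0},{"hand":0.8,"dx":-1.5,"dy":4,"dz":1,"wx":0,"wy":0,"wz":0},{"hand":0.8,"dx":0,"dy":2,"dz":0,"wx":0,"wy":0,"wz":0},{"hand":0.8,"dx":0,"dy":0,"dz":0,"wx":0,"wy":0,"wz":0},{"hand":0.8,"dx":0,"dy":0,"dz":0,"wx":0,"wy":0,"wz":0}]'
python3 - <<'E'
from h import *
snap('scene','s11'); snap('top','t11')
for n in ('s11','t11'): cv2.imwrite(f'pics/{n}z.png',cv2.resize(cv2.imread(f'pics/{n}.png')[80:340],None,fx=1.5,fy=1.5,interpolation=3))
C,im,dep=load('t11'); hsv=cv2.cvtColor(im,cv2.COLOR_RGB2HSV); H,S,V=[hsv[...,i].astype(int) for i in range(3)]
P=cloud(C,dep); Z=P[...,2]
red=big((H<8)&(S>130),(360,145,395,195)); print('red',rect(big(red&(Z>.05),(350,130,400,205)),C,.064))
m=big((Z>.012),(325,130,420,210)); print('board',rect(m,C,.018))
mat=big((S<50)|(Z>.010),(320,130,420,210)); print('mat',rect(mat,C,.004))
b=(~red)&m; print('board top z',np.nanmedian(Z[b]))
E
```

```text
time_s: 15.95
position: [0.4823, -0.0571, 0.1764]
tcp_rot: [[-0.976, 0.219, 0.001], [0.219, 0.976, -0.0], [-0.001, -0.0, -1.0]]
force: [-0.0, 0.8, -0.3]
opening: 0.903
time_s: 16.45
position: [0.4532, 0.0414, 0.1962]
tcp_rot: [[-0.976, 0.217, 0.002], [0.217, 0.976, -0.001], [-0.002, -0.0, -1.0]]
force: [0.5, -0.9, 0.2]
opening: 0.9
red [  0.5424  -0.292    0.0837   0.0282 -13.8197]
board [ 0.5462 -0.297   0.2207  0.107  77.2229]
mat [ 0.5423 -0.2928  0.2495  0.1699 77.3787]
board top z 0.018389301931531068
```

View pics/t11z.png

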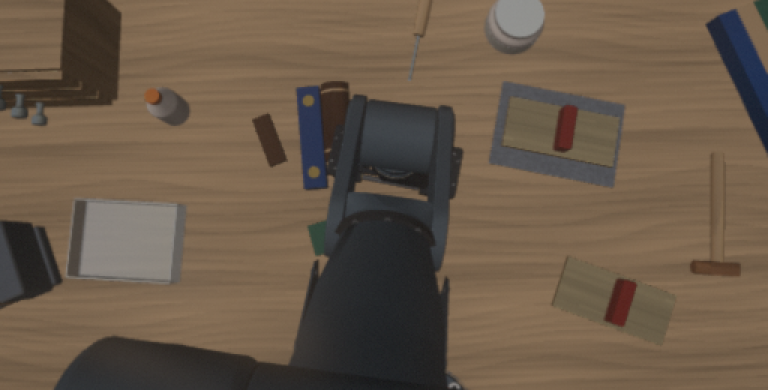

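View pics/s11z.png

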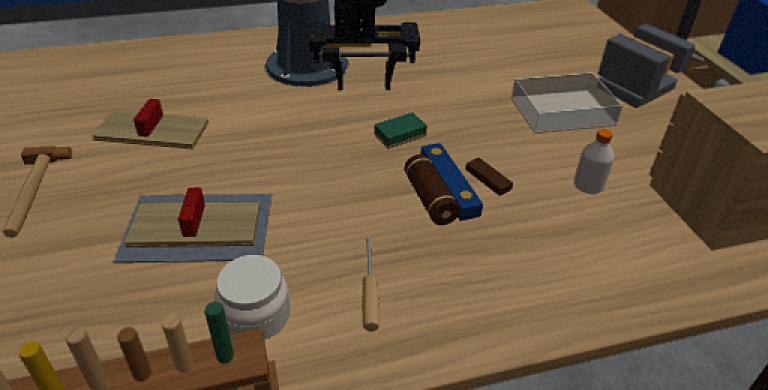

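The board is centred and flat on the mat, within about 5 mm and 1°. The roller hasn't moved and the bystanders are where they started, so I'm handing in.

```bash
python3 -c "
from rig import hand_in,bot
s=bot.read_state();print(s['time_s'],s['qvel'])
print(hand_in())"
```

```text
16.55 [-0.7032714   0.38146118 -0.0100707   0.1281231   0.105477    0.10239969]
the job is handed in; nothing more can be done
None
```

I rolled the roller up against the blue stop under the board, put the board back on its mat and handed in at 16.55 s. `hand_in()` reports no verdict, so the figures below are my own measurements.

- **Rolling:** I pressed with about 9 to 13 N and turned the board slightly to match the stop's angle. Once the roller met the stop, the board slid about 8 mm over it as I pressed on to square it up.
- **Roller:** After I lifted the board away, its axis was at about −27 mm in the stop frame (snug is −28 mm) and about 0.013 rad off parallel. Its middle was roughly 26 mm along from the stop's, inferred from the planned path and one end of the roller. The camera is good to about 2 mm, and the end-face view read 2 mm farther in, which I put down to scene-camera bias.
- **Board:** It lies flat on the mat, cork down, within about 5 mm of centre and 1° of the mat's direction.
- **Bystanders:** The offcut, green block, chisel and glue bottle looked unmoved in the last pictures; I did not measure them separately.
- **Last look:** The final top view had the roller partly hidden by the arm, so the roller figures come from the earlier picture. The final scene view showed it still snug.

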